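# Probe the three check contacts and clip the probe home

### The arm

A 7-joint arm with a two-finger parallel gripper is mounted at the origin on a cart in front of the work surface, level with it; the furniture and walls round the work are solid. World frame = base frame: x ahead of the robot, y to its left, z up, the work surface at z = 0. Lengths are in m, angles in rad, forces in N, time in s.
With the tool pointing down it reaches from about 0.35 to 0.9 m from the base axis. Payload 19.9 kg.
Tool frame: the origin (TCP) lies on the centre line of the jaws, within the pads' length; the fingertips stand 19 mm ahead of it and the grasp point (between the pads) is the TCP; z points along the fingers, y is the line along which they close (so a half turn about z gives the same grasp; the last joint's range is limited). The gripper opens to 94 mm and grips with 3 to 60 N. Pads are 16 mm wide; open, the fingers measure 119 mm over their backs; the gripper's body (75 mm by 177 mm) begins 78 mm behind the grasp point.
Start: joints at [-1.19, 0.417, -0.01, 1.614, 0.005, 1.111, -0.053], TCP at [0.256, 0.57, 0.224] pointing down, gripper open.
Joint ranges: [-2.81, 2.81], [-0.39, 2.02], [-1.27, 1.25], [0.06, 2.57], [-1.19, 4.33], [0.19, 2], [-2.82, 2.82]. Speed limits (rad/s): [1.89, 1.89, 2.39, 2.39, 3.01, 3.01, 3.01].

### API

Orientations are given as a 3x3 rotation matrix whose columns are the frame's x, y, z axes.
In Python, from workcell import monitor, imaging, ticket gives the robot as it stands.
- The arm moves only by the tool servo_tool, never from a script. Its argument "moves" is a list that holds one entry, the list of rows, each a list of 6 numbers: the shift along the tool's x, y, z as a fraction of full scale, then the turn, a rotation vector about the tool's x, y, z as a fraction of full scale. A call has 1 to 12 rows; each row shifts and turns the commanded pose from where the row before left it, along the tool's axes as they then stand; what a row does not reach is not made up. Full scale, the value 1, is 0.4 m for a shift and 180 degrees for a turn. A row lasts 1/8 s, in which the tool goes at most 62.5 mm and 10.7 degrees, less where a joint would pass 70% of its speed; a pose out of reach is approached as far as the arm can. A call with a number of a shift or a turn outside -1 to 1 is refused whole. A call with a gripper value outside its range is refused whole. "gripper" is the gripper command: -1 is shut, 1 is fully open, values between are in proportion, set as the call begins (left out, the last holds). The fingers move at their own pace and stop on an object; "squeeze" is the grip in N (left out, the last holds). Time passes only in rows, so rows that do not move let the fingers close. It gives the time, the measured TCP pose, the force, the opening and the grip force at its end, in the units of the state.
- monitor.sense(): the state, without advancing time (a new reading comes with each control period).
- imaging.camera(name): name is "scene" or "top"; returns a dict with "pixels" (420x560x3 uint8, blue, green, red), "fx", "fy", "cx", "cy" (pixels), "T" (4x4, takes a point from camera to world coordinates). Camera axes: x right, y up, looking along -z (the intrinsics and any distortion apply to the point x, -y, -z); pixel columns grow to the right and rows downward; lengths in m; the calibration is good to about 2 mm. A picture is of the moment at which its call begins. There is no depth.
- ticket.job_done(): hands the job in; it is judged then, once.
Trained networks look in a picture, given as the dict that the camera call returned (one of the last four; its "shot" number tells which), for a name from the list of things; names that differ only in an ending like _2 or _b are one class to them, and where a whole thing is asked for, a point or a joint stands for the part that bears it (a point fixed in the world has none). Each returns a list of dicts, best first, with "score" (0 to 1); they miss things now and then, are a little off and sometimes report something else, mostly with a low value. They report only what shows in the picture. A call takes as long as a camera call. They do not tell look-alikes from the thing itself.
- imaging.find_in(picture, query): "at" ([x, y, z] in m, in world coordinates, good to about 4 mm: the middle of the surface that is visible of it).
- imaging.masks_of(picture, query): "pixels" (420x560 bool, what is visible of it).
The state is a dict: "clock": time; "q": joint angles; "qd": joint speeds; "joint_torque": joint torques, N m; "position": TCP position; "tcp_rot": TCP orientation; "ft_force": force on the tool from outside, world axes, zero at the start; "ft_torque": the same for the moment, N m; "gripper_width": finger opening in m; "finger_force": force on a finger pad.
Only numpy, scipy, OpenCV 4.12 (cv2) and the standard library are available. Lean on these libraries where they do the work, as an engineer would, in place of code of your own. Each camera call takes 0.05 s, during which the arm holds its last target. There are 200 camera calls.

### The job

Draw the white-handled test probe out of its spring-plunger stand and touch its tip to the check block's brass contacts in the order red, yellow, blue: press each one gently with the tip alone until it has clearly given way (about half its travel), and keep it down for about a second. Then push the probe tip-down back into its stand until its collar sits on the block and the plunger snaps into its groove, and let go; leave the beaker, vial and small white bottle where they are.

Things in the scene. Friction and masses are not known exactly. Their poses are not given: they have to be found in the camera images.
- probe: hand test probe, loose, 138 mm long, about 70 g, standing in its stand at the start. Origin at the very tip; its z axis runs from the tip up through the handle. Round all over: ball tip of 5 mm diameter, cone up to 18 mm, steel shaft of 12 mm diameter up to 62 mm, with a groove (6 mm diameter at its floor, sloping flanks) from 25 to 35 mm; black collar of 24 mm diameter from 62 to 68 mm; white handle of 18 mm diameter from 68 to 134 mm (grip it here), black cap to 138 mm
- stand: fixed probe stand: steel foot plate 84 x 70 x 8 mm with an aluminium block 38 x 38 mm on it, 75 mm high over the worktop. Origin under the middle of the foot, z up. An upright bore of 14.6 mm diameter (3 mm chamfer at the mouth) runs down its axis; fully home the probe's collar sits on the block and its tip is 13 mm above the origin. A spring plunger comes through the -x wall 43 mm above the origin and snaps into the probe's groove when the probe is home
- stand_mouth (a point): centre of the bore's mouth, at the top of the stand's block (75 mm above the worktop)
- stand_plunger (a joint): spring plunger of the stand, m pushed outward: 0 to about 0.001 with the probe home (or absent), about 0.0025 to 0.004 while it rides on the shaft, where it already holds the probe from sinking by its own weight; pushing the probe past it takes about 4 to 8 N, pulling it out the same, and it presses the shaft sideways with 3 to 5 N
- tool_case: fixed open black tool case left of the work, not part of the job but in the way: its tray covers x 0.20 to 0.50, y -0.05 to 0.42 and is 0.12 m high over the worktop; its raised lid stands at x 0.50 to 0.61, y -0.04 to 0.42, up to 0.42 m high. Go over or round it. Origin 0.19 m below the worktop, under the tray's middle
- check_block: fixed grey check block with a black top panel, 80 x 136 x 27.5 mm (long along its y), origin under its middle, z up; it carries the three contacts, in an order that varies
- node_red: fixed red ring of 28 mm diameter, 6 mm high, on the check block, with a sprung brass contact button in it; origin at the middle of its underside
- red_top (a point): centre of the flat top of the brass contact in the red ring: disc of 14 mm diameter, 8 mm above the ring when free (41.5 mm above the worktop); moves with the contact
- contact_red (a joint): depth to which the red contact is pressed, m: 0 free, 0.006 bottomed; about 0.4 N to start and 2.8 N at the bottom; springs back; counts as made from 0.002
- node_yellow: fixed yellow ring of 28 mm diameter, 6 mm high, on the check block, with a sprung brass contact button in it; origin at the middle of its underside
- yellow_top (a point): centre of the flat top of the brass contact in the yellow ring: disc of 14 mm diameter, 8 mm above the ring when free (41.5 mm above the worktop); moves with the contact
- contact_yellow (a joint): depth to which the yellow contact is pressed, m: 0 free, 0.006 bottomed; about 0.4 N to start and 2.8 N at the bottom; springs back; counts as made from 0.002
- node_blue: fixed blue ring of 28 mm diameter, 6 mm high, on the check block, with a sprung brass contact button in it; origin at the middle of its underside
- blue_top (a point): centre of the flat top of the brass contact in the blue ring: disc of 14 mm diameter, 8 mm above the ring when free (41.5 mm above the worktop); moves with the contact
- contact_blue (a joint): depth to which the blue contact is pressed, m: 0 free, 0.006 bottomed; about 0.4 N to start and 2.8 N at the bottom; springs back; counts as made from 0.002
- beaker: loose clear beaker, 51 mm wide, 69 mm high, a bystander; origin under its middle
- vial: loose small amber vial with white cap, 23 mm wide, 46 mm high, a bystander; origin under its middle
- small_bottle: loose small white plastic bottle with white cap, 35 mm wide, 66 mm high, a bystander; origin under its middle
Things that resemble listed ones, but are neither listed nor needed, are in the scene too. What is shaped like the stand but brown is not meant.

How it is judged:
On the way, in this order (a step that is already met when the one before it is completed fails the run):
1. the probe is drawn clear of the stand, its tip above the block (z of probe in the frame of stand above 0.076 m), for 0.1 s.
2. the probe's tip holds the red contact at least 2 mm down (value of joint contact_red above 0.002 m and contact force between probe and node_red above 0.3 N and horizontal distance between probe and red_top below 0.006 m), for 0.5 s.
3. the probe's tip holds the yellow contact at least 2 mm down (value of joint contact_yellow above 0.002 m and contact force between probe and node_yellow above 0.3 N and horizontal distance between probe and yellow_top below 0.006 m), for 0.5 s.
4. the probe's tip holds the blue contact at least 2 mm down (value of joint contact_blue above 0.002 m and contact force between probe and node_blue above 0.3 N and horizontal distance between probe and blue_top below 0.006 m), for 0.5 s.
5. the probe's tip is back inside the stand's bore (z of probe in the frame of stand below 0.06 m and horizontal distance between probe and stand_mouth below 0.006 m), for 0.1 s.
At the end, for the whole second after the job is handed in: the probe stands tip-down and released in its stand, fully home: collar within 2.5 mm of the block, upright within 0.08 rad, the plunger in the groove (under 2 mm out), at rest (z of probe in the frame of stand below 0.0155 m and horizontal distance between probe and stand_mouth below 0.005 m and angle between probe's own z axis and vertical below 0.08 rad and value of joint stand_plunger below 0.002 m and linear speed of probe below 0.02 m/s); the robot touches nothing.
It fails at once if a contact is struck or pressed with more than 20 N (contact force between probe and node_red above 20 N or contact force between probe and node_yellow above 20 N or contact force between probe and node_blue above 20 N).
It fails at once if a contact is touched with the gripper or arm (contact force between any of the fingers, the arm and node_red above 1 N or contact force between any of the fingers, the arm and node_yellow above 1 N or contact force between any of the fingers, the arm and node_blue above 1 N).
It fails at once if the beaker, vial or small bottle is moved more than 25 mm or tipped (distance of any of beaker, vial, small_bottle from where it was at the start of the episode above 0.025 m or angle between any of beaker, vial, small_bottle's own z axis and vertical above 0.5 rad).
It also fails if it takes over 72 s, if anything falls off the work surface, if the arm or the gripper's body presses on something with over 40 N, if the wrist force passes 120 N, or if a joint passes its speed limit or range.

## Working session

There is one attempt and no reset: what is moved stays moved. The work goes in short steps, Python scripts to look and compute and a tool call to move; the robot and the scene stay as the last step left them, time stands still between calls to the robot, and variables do not carry over. Pictures are saved under pics/ and viewed, at most 12 in all, crops included, and the job is handed in when it is done.

Besides the shell and the picture viewer there is one more tool, called after "Call:" as name([rows], argument=value, ...), one row to a line, values as JSON. servo_tool: Moves the arm, as the interface text tells. Its arguments: {"type":"object","properties":{"moves":{"type":"array","items":{"type":"array","items":{"type":"array","items":{"type":"number","minimum":-1,"maximum":1}}}},"gripper":{"type":"number"},"squeeze":{"type":"number"}},"required":["moves"]}

```bash
mkdir -p pics; cat > h.py <<'E'
import numpy as np, cv2
from workcell import monitor, imaging, ticket
def proj(c,p):
    q=np.linalg.inv(c['T'])@np.append(p,1); return c['cx']+c['fx']*q[0]/-q[2], c['cy']+c['fy']*(-q[1])/-q[2]
def ray(c,u,v,z):
    d=c['T'][:3,:3]@np.array([(u-c['cx'])/c['fx'],-(v-c['cy'])/c['fy'],-1]); o=c['T'][:3,3]
    return o+d*(z-o[2])/d[2]
E
python3 - <<'E'
from h import *
s=monitor.sense(); print({k:np.round(v,3).tolist() for k,v in s.items()})
for n in ['scene','top']:
    c=imaging.camera(n); cv2.imwrite(f'pics/{n}0.png',c['pixels']); print(n,[k for k in c],c['fx'],np.round(c['T'],3).tolist())
    for q in ['probe','stand','check_block','node_red','node_yellow','node_blue','red_top','beaker','vial','small_bottle']:
        print(q,[(round(d['score'],2),np.round(d['at'],3).tolist(),[int(x) for x in proj(c,d['at'])]) for d in imaging.find_in(c,q)[:3]])
E
```

```text
{'clock': 0.0, 'q': [-1.189, 0.418, -0.01, 1.614, 0.005, 1.111, -0.053], 'qd': [0.0, 0.001, 0.0, 0.001, -0.002, 0.001, -0.002], 'joint_torque': [-0.001, -85.127, 0.639, -42.596, -0.049, 0.019, 0.0], 'position': [0.256, 0.57, 0.224], 'tcp_rot': [[-0.912, 0.41, -0.0], [0.41, 0.912, -0.001], [-0.0, -0.001, -1.0]], 'ft_force': [0.253, 0.235, 0.232], 'ft_torque': [0.009, 0.01, -0.002], 'finger_force': 0.0, 'gripper_width': 0.094}
scene ['pixels', 'fx', 'fy', 'cx', 'cy', 'T', 'shot'] 379.70653145401644 [[0.721, 0.54, -0.435, 0.124], [-0.693, 0.57, -0.441, -0.527], [0.009, 0.619, 0.785, 0.694], [0.0, 0.0, 0.0, 1.0]]
probe [(0.81, [0.496, -0.224, 0.119], [306, 190])]
stand [(0.88, [0.358, -0.156, 0.024], [234, 236]), (0.67, [0.485, -0.236, 0.014], [303, 227])]
check_block [(0.92, [0.471, -0.396, 0.03], [359, 277])]
node_red [(0.5, [0.504, -0.421, 0.033], [380, 274])]
node_yellow [(0.65, [0.467, -0.395, 0.034], [358, 277])]
node_blue [(0.21, [0.483, -0.233, 0.013], [302, 227])]
red_top [(0.46, [0.506, -0.418, 0.043], [380, 270]), (0.38, [0.481, -0.348, 0.044], [344, 254])]
beaker [(0.75, [0.6
[... 342 characters left out ...]
.889], [0.0, 0.0, 0.0, 1.0]]
probe [(0.48, [0.496, -0.22, 0.139], [329, 206])]
stand [(0.92, [0.366, -0.142, 0.002], [290, 277]), (0.7, [0.491, -0.215, 0.009], [322, 219])]
check_block [(0.94, [0.482, -0.388, 0.027], [403, 221]), (0.58, [0.682, -0.335, 0.037], [374, 131])]
node_red []
node_yellow []
node_blue [(0.71, [0.482, -0.346, 0.034], [384, 220]), (0.5, [0.491, -0.215, 0.006], [322, 220])]
red_top []
beaker [(0.92, [0.683, -0.333, 0.035], [373, 131]), (0.68, [0.358, -0.275, 0.046], [355, 280])]
vial [(0.66, [0.359, -0.274, 0.048], [354, 279])]
small_bottle [(0.72, [0.356, -0.274, 0.044], [354, 281]), (0.7, [0.646, -0.174, 0.047], [302, 148]), (0.48, [0.481, -0.347, 0.036], [385, 221])]
```

```bash
python3 - <<'E'
import cv2
a=cv2.imread('pics/scene0.png')[130:330,180:450]; b=cv2.imread('pics/top0.png')[100:310,260:450]
cv2.imwrite('pics/a.png',cv2.resize(a,None,fx=2.9,fy=2.9,interpolation=2)); cv2.imwrite('pics/b.png',cv2.resize(b,None,fx=2.8,fy=2.8,interpolation=2))
E
```

```text
(no output)
```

View pics/a.png

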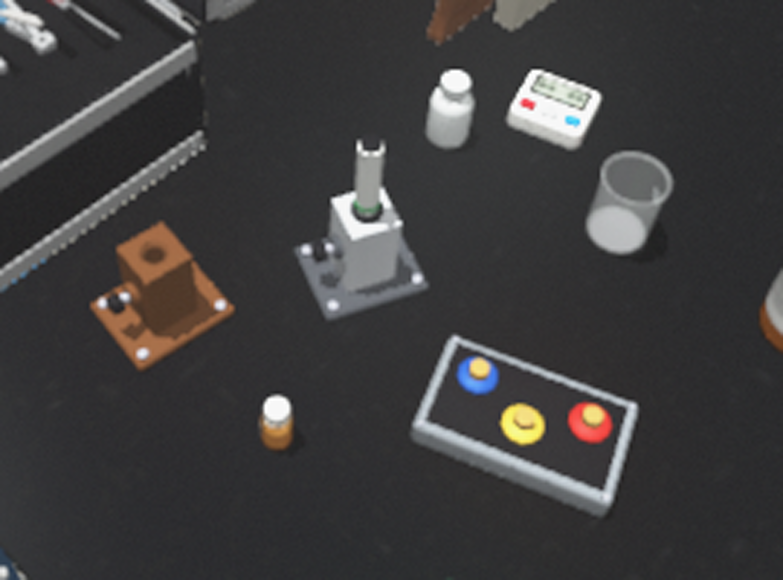

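View pics/b.png

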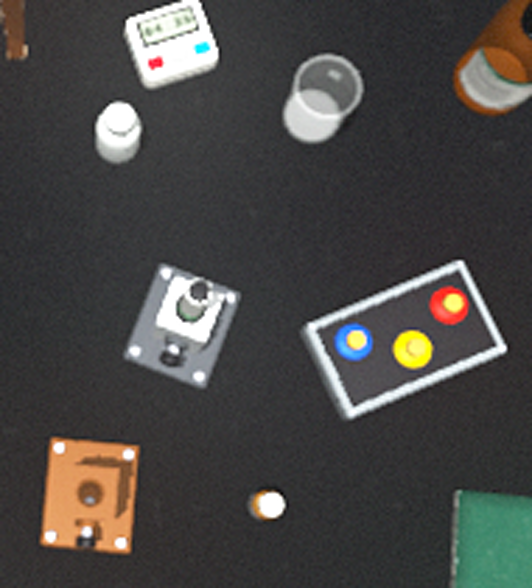

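View pics/scene0.png

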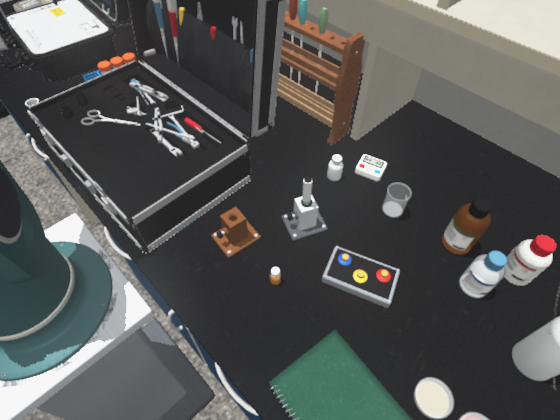

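The probe stands in the grey stand at scene (306,200). The brown stand at (234,236) is the look-alike and the wrong colour. Contacts in the scene image are blue (344,254), yellow (358,277) and red (380,272). The confirming crop is already viewed, so next I fit silhouettes in both cameras.

```bash
cat >> h.py <<'E'
from scipy.optimize import minimize, least_squares
def hullmask(c,rings,K=8):  # rings: list of convex parts, each list of (centre xyz, r)
    m=np.zeros((420*K,560*K),np.uint8)
    a=np.linspace(0,2*np.pi,40)
    for part in rings:
        pts=[proj(c,np.array(p)+[r*np.cos(t),r*np.sin(t),0]) for p,r in part for t in a]
        cv2.fillConvexPoly(m,cv2.convexHull((np.array(pts)*K+K/2).astype(np.int32)),1)
    return cv2.resize(m.astype(np.float32),(560,420),interpolation=cv2.INTER_AREA)
E
cat > m.py <<'E'
from h import *
cs={}
for n in ['scene','top']: cs[n]=imaging.camera(n)
def fit(obs,model,x0):
    f=lambda x:sum(((hullmask(cs[n],model(x),4)-m)**2).sum()/max(m.sum(),1) for n,m in obs.items())
    r=minimize(f,x0,method='Nelder-Mead',options=dict(initial_simplex=[x0,np.add(x0,[.004,0]),np.add(x0,[0,.004])],xatol=2e-4,fatol=1e-4,maxiter=60))
    return r.x.round(4),round(r.fun,3)
col={'red':(0,.504,-.421),'yellow':(25,.47,-.393),'blue':(110,.481,-.348)}
for k,(h,x,y) in col.items():
    obs={};b={}
    for n,c in cs.items():
        hsv=cv2.cvtColor(c['pixels'],cv2.COLOR_BGR2HSV)
        u,v=proj(c,[x,y,.034]); g=np.zeros((420,560),bool); g[int(v)-11:int(v)+11,int(u)-11:int(u)+11]=1
        obs[n]=((hsv[...,1]>120)&(hsv[...,2]>90)&g).astype(float)
        br=(abs(hsv[...,0].astype(int)-20)<9)&(hsv[...,1]>70)&(hsv[...,2]>120)&g
        vv,uu=np.nonzero(br); b[n]=ray(c,uu.mean(),vv.mean(),.0415)[:2].round(4) if len(uu) else None
    mod=lambda p:[[((p[0],p[1],.0275),.014),((p[0],p[1],.0335),.014)],[((p[0],p[1],.0335),.007),((p[0],p[1],.0415),.007)]]
    print(k,fit(obs,mod,[x,y]),[fit({n:o},mod,[x,y]) for n,o in obs.items()],'brass',b)
obs={n:imaging.masks_of(c,'probe')[0]['pixels'].astype(float) for n,c in cs.items()}
mod=lambda p:[[((p[0],p[1],.075),.012),((p[0],p[1],.081),.012)],[((p[0],p[1],.081),.009),((p[0],p[1],.151),.009)]]
print('probe',fit(obs,mod,[.49,-.22]),[fit({n:o},mod,[.49,-.22]) for n,o in obs.items()])
E
python3 m.py
```

```text
red (array([ 0.5077, -0.4243]), np.float64(0.258)) [(array([ 0.5073, -0.4247]), np.float64(0.126)), (array([ 0.5081, -0.4235]), np.float64(0.095))] brass {'scene': array([ 0.5062, -0.4248]), 'top': array([ 0.5021, -0.417 ])}
yellow (array([ 0.4741, -0.3938]), np.float64(0.276)) [(array([ 0.4739, -0.3943]), np.float64(0.226)), (array([ 0.4743, -0.3933]), np.float64(0.031))] brass {'scene': array([ 0.4697, -0.3963]), 'top': array([ 0.473 , -0.3899])}
blue (array([ 0.4807, -0.3492]), np.float64(0.633)) [(array([ 0.4804, -0.3497]), np.float64(0.433)), (array([ 0.4811, -0.3485]), np.float64(0.153))] brass {'scene': array([ 0.4789, -0.3505]), 'top': array([ 0.4807, -0.3454])}
probe (array([ 0.5   , -0.2204]), np.float64(0.235)) [(array([ 0.5003, -0.2196]), np.float64(0.08)), (array([ 0.501 , -0.2214]), np.float64(0.131))]
```

Call:
servo_tool([
  [[0,0,-0.05,0,0,-0.045],[0,0,-0.05,0,0,-0.045],[0,0,0,0,0,-0.0445],[0,0,0,0,0,0]],
], gripper=0.2)

```text
clock: 1.8
position: [0.2566, 0.5699, 0.2645]
tcp_rot: [[-1.0, 0.001, -0.0], [0.001, 1.0, 0.0], [0.0, 0.0, -1.0]]
ft_force: [-0.4, -0.2, 0.4]
gripper_width: 0.0582
finger_force: 0.0
```

Call:
servo_tool([
  [[-0.026,-0.0875,0,0,0,0],[-0.026,-0.0875,0,0,0,0],[-0.026,-0.0875,0,0,0,0],[-0.026,-0.0875,0,0,0,0],[-0.026,-0.0875,0,0,0,0],[-0.026,-0.0875,0,0,0,0],[-0.026,-0.0875,0,0,0,0],[-0.026,-0.0875,0,0,0,0],[-0.026,-0.0875,0,0,0,0],[-0.026,-0.0875,0,0,0,0],[-0.026,-0.0875,0,0,0,0],[-0.026,-0.0875,0,0,0,0]],
])

```text
clock: 3.3
position: [0.3812, 0.1488, 0.2644]
tcp_rot: [[-1.0, 0.004, -0.0], [0.004, 1.0, 0.0], [0.0, 0.0, -1.0]]
ft_force: [1.2, 0.4, 0.4]
gripper_width: 0.0563
finger_force: 0.0
```

Call:
servo_tool([
  [[-0.0125,-0.084,0,0,0,0],[-0.0125,-0.084,0,0,0,0],[-0.0125,-0.084,0,0,0,0],[-0.0125,-0.084,0,0,0,0],[-0.0125,-0.084,0,0,0,0],[-0.0125,-0.084,0,0,0,0],[-0.0125,-0.084,0,0,0,0],[-0.0125,-0.084,0,0,0,0],[-0.066,-0.083,0,0,0,0],[-0.066,-0.083,0,0,0,0],[-0.066,-0.083,0,0,0,0],[0,0,0,0,0,0]],
])

```text
clock: 4.8
position: [0.5007, -0.2206, 0.2637]
tcp_rot: [[-1.0, 0.006, -0.001], [0.006, 1.0, -0.002], [0.001, -0.002, -1.0]]
ft_force: [-0.8, 0.1, -0.2]
gripper_width: 0.0566
finger_force: 0.0
```

Call:
servo_tool([
  [[0,0,0.061,0,0,0],[0,0,0.061,0,0,0],[0,0,0.061,0,0,0],[0,0,0.061,0,0,0],[0,0,0.061,0,0,0],[0,0,0.061,0,0,0],[0,0,0,0,0,0],[0,0,0,0,0,0]],
])

```text
clock: 5.8
position: [0.5004, -0.2184, 0.119]
tcp_rot: [[-1.0, 0.001, 0.001], [0.001, 1.0, -0.0], [-0.001, -0.0, -1.0]]
ft_force: [0.5, -0.2, -0.0]
gripper_width: 0.0565
finger_force: 0.0
```

```bash
python3 - <<'E'
from h import *
o=[]
s=monitor.sense(); print(s['position'])
for n in ['scene','top']:
    c=imaging.camera(n); u,v=proj(c,s['position']); print(n,u,v)
    u,v=int(u),int(v); o.append(cv2.resize(c['pixels'][v-60:v+60,u-50:u+50],None,fx=4,fy=4,interpolation=2))
cv2.imwrite('pics/g.png',np.hstack(o))
E
```

```text
[ 0.50043745 -0.21844028  0.11903491]
scene 306.04170290574297 188.1603379518506
top 328.25695616405847 206.14402696362615
```

View pics/g.png

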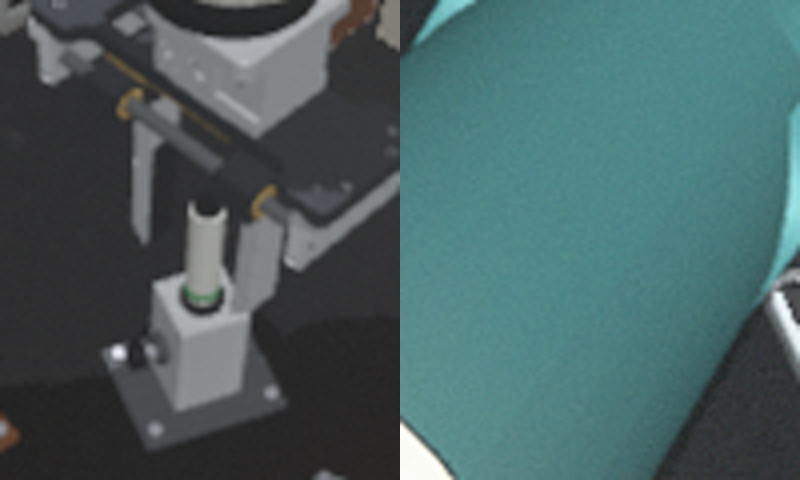

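The probe (crop 205,240) stands between the two fingers. Closing softly first.

Call:
servo_tool([
  [[0,-0.005,0,0,0,0],[0,0,0,0,0,0],[0,0,0,0,0,0],[0,0,0,0,0,0],[0,0,0,0,0,0],[0,0,0,0,0,0],[0,0,0,0,0,0],[0,0,0,0,0,0]],
], gripper=-1, squeeze=10)

```text
clock: 6.9
position: [0.5003, -0.2205, 0.1181]
tcp_rot: [[-1.0, 0.0, -0.0], [0.0, 1.0, -0.0], [0.0, -0.0, -1.0]]
ft_force: [-0.1, -0.4, 1.2]
gripper_width: 0.0177
finger_force: 10.0
```

Call:
servo_tool([
  [[0,0,0,0,0,0],[0,0,0,0,0,0],[0,0,0,0,0,0]],
], squeeze=40)

```text
clock: 7.28
position: [0.5002, -0.2205, 0.1181]
tcp_rot: [[-1.0, 0.0, -0.0], [0.0, 1.0, -0.0], [0.0, -0.0, -1.0]]
ft_force: [0.7, -0.4, 0.1]
gripper_width: 0.0178
finger_force: 40.0
```

Call:
servo_tool([
  [[0,0,-0.02,0,0,0],[0,0,-0.02,0,0,0],[0,0,-0.02,0,0,0],[0,0,-0.02,0,0,0],[0,0,-0.02,0,0,0],[0,0,-0.04,0,0,0],[0,0,-0.04,0,0,0],[0,0,-0.04,0,0,0],[0,0,-0.04,0,0,0],[0,0,0,0,0,0],[0,0,0,0,0,0]],
])

```text
clock: 8.65
position: [0.5001, -0.2203, 0.2217]
tcp_rot: [[-1.0, 0.0, -0.0], [0.0, 1.0, 0.0], [0.0, 0.0, -1.0]]
ft_force: [0.9, -0.2, -0.7]
gripper_width: 0.0173
finger_force: 40.0
```

```bash
cat > tip.py <<'E'
from h import *
import sys
s=monitor.sense(); P=s['position']; R=s['tcp_rot']; print(np.round(P,4),np.round(R,3).tolist())
c=imaging.camera('scene'); tip=P+np.array(R)@[0,0,.1051]; u,v=proj(c,tip); print('tip expected',tip,u,v)
a,b=int(u),int(v); im=cv2.resize(c['pixels'][b-60:b+40,a-60:a+60],None,fx=5,fy=5,interpolation=2)
cv2.imwrite(sys.argv[1],im); print('in crop',(u-a+60+.5)*5,(v-b+60+.5)*5)
for q in ([0,0,.055],[0,0,.037]): print([round(t) for t in (np.array(proj(c,P+np.array(R)@q))-[a-60,b-60]+.5)*5])
m=imaging.masks_of(c,'probe')
if m: vv,uu=np.nonzero(m[0]['pixels']); print(m[0]['score'],'lowest',uu[vv==vv.max()],vv.max())
E
python3 tip.py pics/t1.png
```

```text
[ 0.5001 -0.2203  0.2217] [[-1.0, 0.0, -0.0], [0.0, 1.0, 0.0], [0.0, 0.0, -1.0]]
tip expected [ 0.50002996 -0.22032492  0.11663306] 306.512061167305 189.57897568411732
in crop 305.0603058365249 305.3948784205866
[314, 220]
[317, 187]
0.64 lowest [307 308] 187
```

View pics/t1.png

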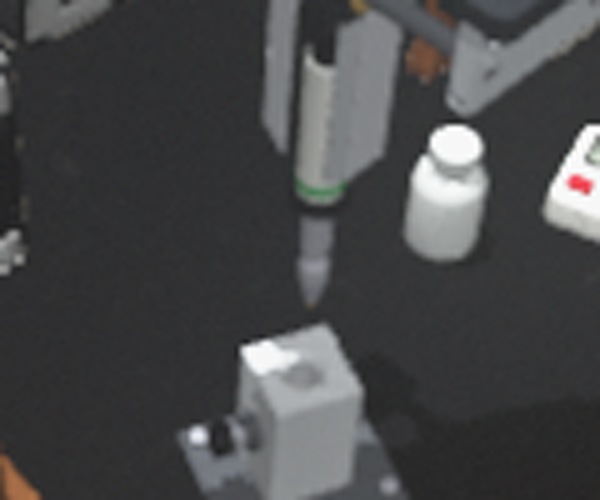

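```bash
cat > fit.py <<'E'
from h import *
s=monitor.sense(); P=np.array(s['position'])
c=imaging.camera('scene'); g=cv2.cvtColor(c['pixels'],cv2.COLOR_BGR2GRAY).astype(float)
prof=[(0,2,2.5),(5,2.5,6),(18,6,6)]
def model(dx,dy,L,drange):  # tip at P+(dx,dy,-L); visible shaft from 2 to 60 mm
    tip=P+[dx,dy,-L]; ax=np.array([-dx,-dy,L]); ax/=np.linalg.norm(ax)
    e1=np.cross(ax,[0,1,0]);e1/=np.linalg.norm(e1);e2=np.cross(ax,e1)
    parts=[]
    K=6; m=np.zeros((420*K,560*K),np.uint8)
    rings=[(.5,1.5),(2.5,2.5),(4.5,2.5),(18,6),(25,6),(28,3),(32,3),(35,6),(60,6)]
    t=np.linspace(0,2*np.pi,30)
    P2=[[proj(c,tip+ax*h/1e3+r/1e3*(e1*np.cos(a)+e2*np.sin(a))) for a in t] for h,r in rings]
    for a,b in zip(P2,P2[1:]): cv2.fillConvexPoly(m,cv2.convexHull((np.array(a+b)*K+K/2).astype(np.int32)),1)
    return cv2.resize(m.astype(np.float32),(560,420),interpolation=cv2.INTER_AREA),proj(c,tip)
_,(u,v)=model(0,0,.1051,0); u,v=int(u),int(v); sl=(slice(v-16,v+9),slice(u-9,u+11))
def cost(p):
    m=cv2.GaussianBlur(model(p[0],p[1],p[2],0)[0],(0,0),.6)[sl].ravel(); A=np.c_[m,np.ones_like(m)]
    y=g[sl].ravel(); r=y-A@np.linalg.lstsq(A,y,rcond=None)[0]; return r.std()
for name,f,x0 in [('dx only',lambda q:(q[0],0,.1051),[.002]),('dx,L',lambda q:(q[0],0,q[1]),[.002,.1051]),('dy only',lambda q:(0,q[0],.1051),[-.002])]:
    sim=[x0]+[np.add(x0,np.eye(len(x0))[i]*.003) for i in range(len(x0))]
    r=minimize(lambda q:cost(f(q)),x0,method='Nelder-Mead',options=dict(initial_simplex=sim,xatol=1e-4,fatol=1e-3,maxiter=80)); print(name,r.x.round(4),round(r.fun,2))
print(cost((0,0,.1051)))
E
python3 fit.py
```

```text
dx only [0.0042] 31.64
dx,L [0.0041 0.104 ] 31.64
dy only [-0.0033] 32.12
33.149298071761685
```

```bash
sed -i 's/v+9)/v+3)/' fit.py; python3 fit.py
```

```text
dx only [0.0041] 5.68
dx,L [0.0042 0.106 ] 5.59
dy only [-0.0031] 7.75
13.553188140461307
```

Call:
servo_tool([
  [[0,0,0,0,0.0124,0],[-0.004,-0.1,0,0,0,0],[-0.004,-0.1,0,0,0,0],[-0.004,-0.1,0,0,0,0],[-0.004,-0.1,0,0,0,0],[-0.004,-0.1,0,0,0,0],[0,-0.01,0,0,0,0],[-0.002,0,0.05,0,0,0],[-0.002,0,0.05,0,0,0],[-0.002,0,0.05,0,0,0],[0,0,0,0,0,0],[0,0,0,0,0,0]],
])

```text
clock: 10.35
position: [0.5084, -0.4246, 0.1621]
tcp_rot: [[-0.999, 0.0, -0.039], [0.0, 1.0, -0.0], [0.039, -0.0, -0.999]]
ft_force: [0.3, -0.4, 0.3]
gripper_width: 0.0176
finger_force: 40.0
```

```bash
python3 tip.py pics/t2.png; python3 fit.py
```

```text
[ 0.5084 -0.4246  0.1621] [[-0.999, 0.0, -0.039], [0.0, 1.0, -0.0], [0.039, -0.0, -0.999]]
tip expected [ 0.50438369 -0.42462504  0.05711593] 385.19979945469765 269.64300533028177
in crop 303.49899727348827 305.71502665140883
[339, 235]
[352, 208]
0.89 lowest [386 387] 268
dx only [-0.0003] 29.58
dx,L [0.0042 0.115 ] 28.52
dy only [-0.0016] 28.74
29.775139611481215
```

View pics/t2.png

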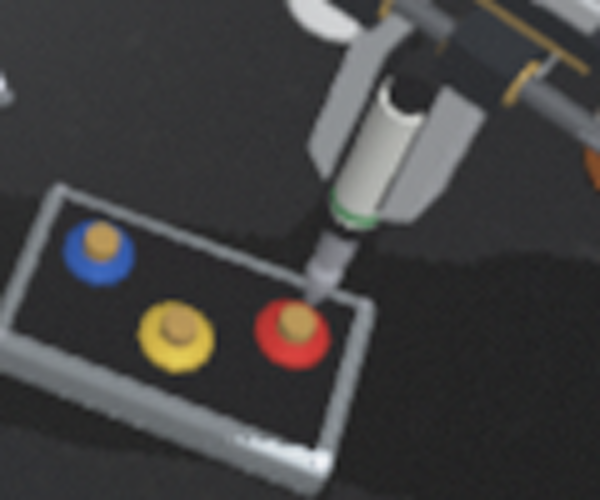

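Call:
servo_tool([
  [[0.002,0.0025,0.012,0,0,0],[-0.001,0,0.012,0,0,0],[-0.0005,0,0.012,0,0,0],[0,0,0,0,0,0],[0,0,0,0,0,0],[0,0,0,0,0,0],[0,0,0,0,0,0]],
])

```text
clock: 11.38
position: [0.5075, -0.4236, 0.1475]
tcp_rot: [[-0.999, 0.0, -0.039], [0.0, 1.0, -0.0], [0.039, -0.0, -0.999]]
ft_force: [0.4, 0.3, 0.3]
gripper_width: 0.017
finger_force: 40.0
```

Call:
servo_tool([
  [[0,0,0.003,0,0,0],[0,0,0.003,0,0,0],[0,0,0,0,0,0],[0,0,0,0,0,0],[0,0,0,0,0,0]],
])

```text
clock: 12.0
position: [0.5074, -0.4235, 0.145]
tcp_rot: [[-0.999, 0.0, -0.039], [0.0, 1.0, -0.0], [0.039, -0.0, -0.999]]
ft_force: [-0.3, -0.9, 0.1]
gripper_width: 0.0173
finger_force: 40.0
```

Call:
servo_tool([
  [[0,0,0.003,0,0,0],[0,0,0,0,0,0],[0,0,0,0,0,0],[0,0,0,0,0,0]],
])

```text
clock: 12.5
position: [0.5074, -0.4235, 0.1438]
tcp_rot: [[-0.999, 0.0, -0.039], [0.0, 1.0, -0.0], [0.039, -0.0, -0.999]]
ft_force: [0.6, -0.2, 0.9]
gripper_width: 0.0173
finger_force: 40.0
```

```bash
cat > f.py <<'E'
from h import *
F=[];
for i in range(10): c=imaging.camera('scene'); F.append(monitor.sense()['ft_force'])
F=np.array(F); print(F.mean(0).round(2),F.std(0).round(2),monitor.sense()['position'].__repr__())
s=monitor.sense(); u,v=map(int,proj(c,np.array(s['position'])-[0,0,.1])); cv2.imwrite('pics/p.png',cv2.resize(c['pixels'][v-35:v+25,u-35:u+35],None,fx=8,fy=8,interpolation=2))
E
python3 f.py
```

```text
[ 0.16 -0.2   0.64] [0.42 0.58 0.38] array([ 0.50735908, -0.42355135,  0.14382823])
```

View pics/p.png

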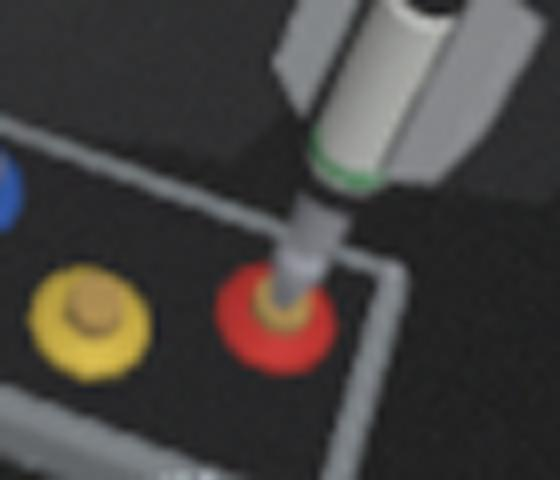

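The tip sits on the middle of the red button (crop 285,300), which is already partly pressed. I'll go a little deeper.

Call:
servo_tool([
  [[0,0,0.004,0,0,0],[0,0,0,0,0,0],[0,0,0,0,0,0]],
])

```text
clock: 13.38
position: [0.5073, -0.4235, 0.1422]
tcp_rot: [[-0.999, 0.0, -0.039], [0.0, 1.0, -0.0], [0.039, -0.0, -0.999]]
ft_force: [0.1, -0.0, 1.1]
gripper_width: 0.0175
finger_force: 40.0
```

```bash
python3 f.py
```

```text
[0.48 0.23 1.27] [0.54 0.38 0.23] array([ 0.50729804, -0.42352665,  0.14219754])
```

Call:
servo_tool([
  [[0,0,0,0,0,0],[0,0,0,0,0,0],[0,0,0,0,0,0],[0,0,0,0,0,0],[0.001,0,-0.025,0,0,0],[0.001,0,-0.025,0,0,0],[0.042,0.038,0.0015,0,0,0],[0.042,0.038,0.0015,0,0,0],[0,0,0,0,0,0],[0,0,0,0,0,0],[0,0,0,0,0,0]],
])

```text
clock: 15.25
position: [0.474, -0.3935, 0.1624]
tcp_rot: [[-0.999, 0.0, -0.039], [0.0, 1.0, -0.0], [0.039, -0.0, -0.999]]
ft_force: [0.7, -0.5, -0.0]
gripper_width: 0.0177
finger_force: 40.0
```

```bash
python3 f.py
```

```text
[-0.05  0.1  -0.42] [0.54 0.49 0.45] array([ 0.4736451 , -0.39313435,  0.16227784])
```

Call:
servo_tool([
  [[-0.001,0,0.018,0,0,0],[-0.0005,0,0.018,0,0,0],[-0.0005,0,0.007,0,0,0],[0,0,0.0075,0,0,0],[0,0,0,0,0,0],[0,0,0,0,0,0]],
])

```text
clock: 16.5
position: [0.4737, -0.3932, 0.1423]
tcp_rot: [[-0.999, 0.0, -0.039], [0.0, 1.0, -0.0], [0.039, -0.0, -0.999]]
ft_force: [-0.0, 0.4, 0.8]
gripper_width: 0.0171
finger_force: 40.0
```

```bash
python3 f.py
```

```text
[-0.61  0.63  0.85] [0.51 0.37 0.38] array([ 0.47365017, -0.39313285,  0.14209705])
```

View pics/p.png

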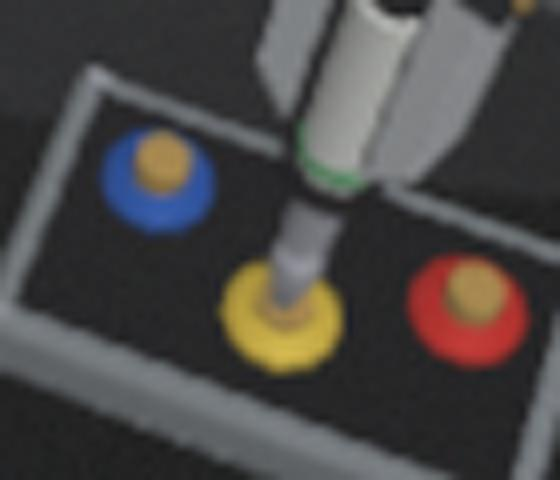

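The tip is centred on yellow (crop 287,303). I'll press slightly deeper, hold, then go to blue.

Call:
servo_tool([
  [[0,0,0.0025,0,0,0],[0,0,0,0,0,0],[0,0,0,0,0,0],[0,0,0,0,0,0],[0,0,0,0,0,0],[0,0,0,0,0,0],[0,0,0,0,0,0],[0,0,0,0,0,0],[0,0,0,0,0,0]],
])

```text
clock: 18.12
position: [0.4736, -0.3931, 0.1411]
tcp_rot: [[-0.999, 0.0, -0.039], [0.0, 1.0, -0.0], [0.039, -0.0, -0.999]]
ft_force: [0.8, -0.2, 1.1]
gripper_width: 0.0174
finger_force: 40.0
```

Call:
servo_tool([
  [[0.001,0,-0.026,0,0,0],[0.001,0,-0.026,0,0,0],[-0.0085,0.0555,0,0,0,0],[-0.0085,0.0555,0,0,0,0],[0,0,0,0,0,0],[0,0,0,0,0,0],[-0.001,0,0.018,0,0,0],[-0.001,0,0.018,0,0,0],[0,0,0.008,0,0,0],[0,0,0.0075,0,0,0],[0,0,0,0,0,0],[0,0,0,0,0,0]],
])

```text
clock: 19.62
position: [0.4804, -0.3488, 0.1412]
tcp_rot: [[-0.999, 0.0, -0.039], [0.0, 1.0, -0.0], [0.039, -0.0, -0.999]]
ft_force: [-1.0, -0.8, 1.7]
gripper_width: 0.0174
finger_force: 40.0
```

```bash
python3 f.py
```

```text
[-1.19 -0.53  1.77] [0.75 0.43 0.49] array([ 0.48040756, -0.34876607,  0.14102467])
```

View pics/p.png

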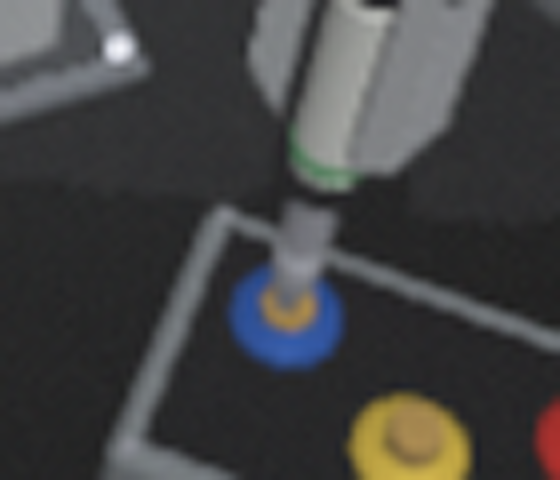

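Call:
servo_tool([
  [[0,0,0,0,0,0],[0,0,0,0,0,0],[0,0,0,0,0,0],[0.002,0,-0.05,0,0,0],[0.002,0,-0.05,0,0,0],[0.002,0,-0.05,0,0,0],[0.002,0,-0.05,0,0,0],[-0.0124,0.08,0,0,0,0],[-0.0124,0.08,0,0,0,0],[-0.0124,0.08,0,0,0,0],[-0.0124,0.08,0,0,0,0]],
])

```text
clock: 21.5
position: [0.5005, -0.2197, 0.2215]
tcp_rot: [[-0.999, 0.0, -0.038], [0.0, 1.0, -0.0], [0.038, -0.0, -0.999]]
ft_force: [0.7, 0.4, 0.1]
gripper_width: 0.0174
finger_force: 40.0
```

Call:
servo_tool([
  [[0,0,0,0,0,0],[0,0,0,0,0,0],[0,0,0,0,0,0]],
])

```text
clock: 21.88
position: [0.5, -0.2218, 0.2207]
tcp_rot: [[-0.999, 0.002, -0.039], [0.002, 1.0, -0.0], [0.039, -0.0, -0.999]]
ft_force: [-0.3, 0.0, 0.3]
gripper_width: 0.0174
finger_force: 40.0
```

```bash
python3 fit.py; python3 tip.py pics/t3.png
```

```text
dx only [0.0001] 6.03
dx,L [0.0002 0.1059] 5.94
dy only [-0.0003] 5.99
6.161108421277606
[ 0.5    -0.2216  0.2205] [[-0.999, 0.002, -0.039], [0.002, 1.0, -0.0], [0.039, -0.0, -0.999]]
tip expected [ 0.49590596 -0.22165875  0.11552149] 305.524525567105 191.41889863305585
in crop 305.122627835525 304.59449316527923
[317, 217]
[322, 183]
0.77 lowest [306 307] 189
```

View pics/t3.png

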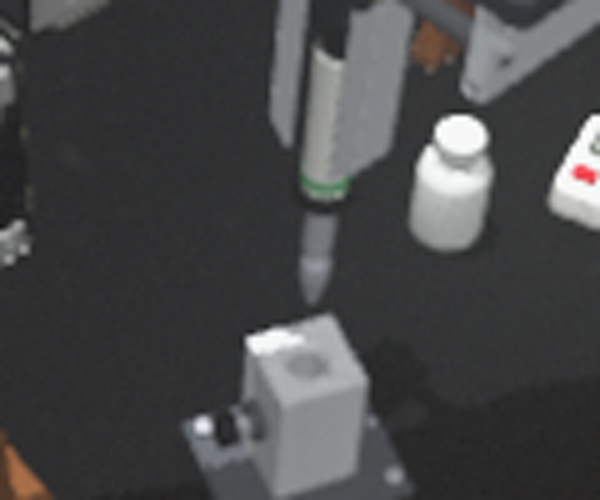

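Probe is upright (tilt offset 0.1 mm). Inserting in stages.

Call:
servo_tool([
  [[-0.001,0.003,0.035,0,0,0],[-0.0015,0,0.035,0,0,0],[-0.0015,0,0.03,0,0,0],[0,0,0,0,0,0],[0,0,0,0,0,0],[-0.0005,0,0.012,0,0,0],[-0.0005,0,0.012,0,0,0],[-0.0005,0,0.012,0,0,0],[0,0,0,0,0,0],[0,0,0,0,0,0]],
])

```text
clock: 23.28
position: [0.5003, -0.2196, 0.1659]
tcp_rot: [[-0.999, 0.0, -0.039], [0.0, 1.0, -0.0], [0.039, -0.0, -0.999]]
ft_force: [1.0, -0.1, -1.1]
gripper_width: 0.0173
finger_force: 40.0
```

Call:
servo_tool([
  [[-0.0005,-0.002,0.0125,0,0,0],[-0.0005,0,0.0125,0,0,0],[-0.0005,0,0.0125,0,0,0],[0,0,0,0,0,0],[0,0,0,0,0,0]],
])

```text
clock: 23.9
position: [0.5005, -0.2203, 0.1508]
tcp_rot: [[-0.999, 0.0, -0.039], [0.0, 1.0, -0.0], [0.039, -0.0, -0.999]]
ft_force: [3.9, 0.1, -3.8]
gripper_width: 0.0174
finger_force: 40.0
```

Call:
servo_tool([
  [[-0.0005,0,0.0125,0,0,0],[-0.0005,0,0.0125,0,0,0],[-0.0005,0,0.0125,0,0,0],[0,0,0,0,0,0],[0,0,0,0,0,0]],
])

```text
clock: 24.52
position: [0.5004, -0.2204, 0.1354]
tcp_rot: [[-0.999, 0.0, -0.039], [0.0, 1.0, -0.0], [0.039, -0.0, -0.999]]
ft_force: [5.6, -3.0, -1.1]
gripper_width: 0.0175
finger_force: 40.0
```

Call:
servo_tool([
  [[-0.0005,0,0.0125,0,0,0],[-0.0005,0,0.0125,0,0,0],[-0.0005,0,0.0125,0,0,0],[0,0,0,0,0,0],[0,0,0,0,0,0]],
])

```text
clock: 25.15
position: [0.5001, -0.2202, 0.1197]
tcp_rot: [[-0.999, 0.0, -0.04], [0.0, 1.0, -0.0], [0.04, -0.0, -0.999]]
ft_force: [7.6, -3.3, -12.7]
gripper_width: 0.0173
finger_force: 40.0
```

Call:
servo_tool([
  [[0,0,0.005,0,0,0],[0,0,0.002,0,0,0],[0,0,0,0,0,0],[0,0,0,0,0,0],[0,0,0,0,0,0]],
])

```text
clock: 25.78
position: [0.5003, -0.2203, 0.1179]
tcp_rot: [[-0.999, 0.0, -0.039], [0.0, 1.0, 0.0], [0.039, 0.0, -0.999]]
ft_force: [3.2, 0.2, 5.5]
gripper_width: 0.0176
finger_force: 40.0
```

Call:
servo_tool([
  [[0,0,0.001,0,0,0],[0,0,0,0,0,0],[0,0,0,0,0,0]],
], squeeze=10)

```text
clock: 26.15
position: [0.5002, -0.2203, 0.1177]
tcp_rot: [[-0.999, 0.0, -0.039], [0.0, 1.0, 0.0], [0.039, 0.0, -0.999]]
ft_force: [1.3, -0.4, 11.2]
gripper_width: 0.018
finger_force: 10.0
```

Call:
servo_tool([
  [[0,0,0,0,0,0],[0,0,0,0,0,0],[0,0,0,0,0,0],[0,0,0,0,0,0]],
], gripper=0.2)

```text
clock: 26.65
position: [0.5, -0.2203, 0.1175]
tcp_rot: [[-0.999, 0.0, -0.039], [0.0, 1.0, 0.0], [0.039, 0.0, -0.999]]
ft_force: [0.2, -0.0, -0.5]
gripper_width: 0.0539
finger_force: 0.0
```

Call:
servo_tool([
  [[0.002,0,-0.05,0,0,0],[0.002,0,-0.05,0,0,0],[0.002,0,-0.05,0,0,0],[0.002,0,-0.05,0,0,0],[0.002,0,-0.05,0,0,0],[0.05,0.1,-0.02,0,0,0],[0.05,0.1,-0.02,0,0,0],[0.05,0.1,-0.02,0,0,0],[0,0,0,0,0,0],[0,0,0,0,0,0]],
])

```text
clock: 27.9
position: [0.4413, -0.1006, 0.2441]
tcp_rot: [[-0.999, 0.0, -0.038], [0.0, 1.0, 0.0], [0.038, 0.0, -0.999]]
ft_force: [0.8, -1.2, 0.3]
gripper_width: 0.0566
finger_force: 0.0
```

```bash
python3 - <<'E'
exec(open('m.py').read().split("col=")[0])
mod=lambda p:[[((p[0],p[1],.075),.012),((p[0],p[1],.081),.012)],[((p[0],p[1],.081),.009),((p[0],p[1],.151),.009)]]
for n,c in cs.items():
    m=imaging.masks_of(c,'probe')
    if m: print(n,fit({n:m[0]['pixels'].astype(float)},mod,[.5,-.22]))
c=cs['scene']; u,v=map(int,proj(c,[.5,-.22,.1])); cv2.imwrite('pics/end.png',cv2.resize(c['pixels'][v-40:v+50,u-60:u+60],None,fx=6,fy=6,interpolation=2))
print(monitor.sense()['clock'])
E
```

```text
scene (array([ 0.5018, -0.2201]), np.float64(0.154))
28.1
```

View pics/end.png

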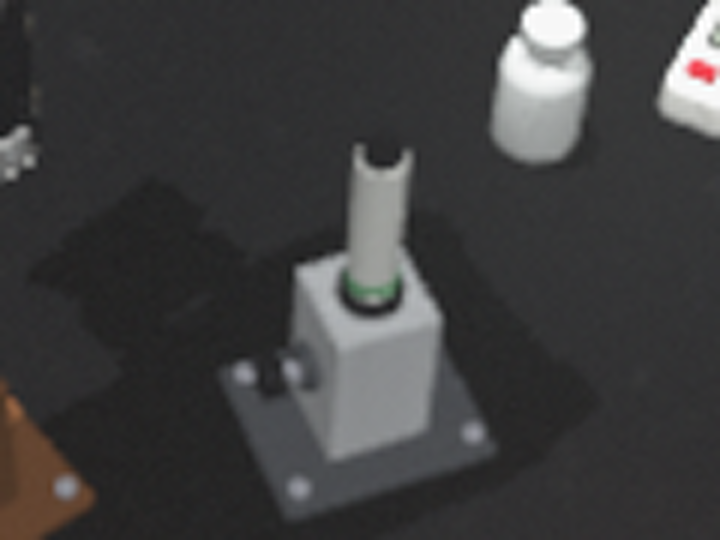

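The collar (crop 372,295) sits on the block, the probe is upright and released, and the bottle is undisturbed. Handing in.

```bash
python3 -c "
from workcell import ticket; print(ticket.job_done())"
```

```text
the job is handed in; nothing more can be done
None
```

I handed the job in at about 28 s. The probe pressed red, yellow and blue in that order, by my force and position estimates about 3 to 4 mm down each. It is back in its stand, released, and in the last picture upright with its collar on the block; the hand-in call returned no verdict.

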